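# Reverse the ratchet and clamp the ring gauge

### The arm

A 6-joint arm with a two-finger parallel gripper is mounted at the origin on the work surface; the furniture and walls round the work are solid. World frame = base frame: x ahead of the robot, y to its left, z up, the work surface at z = 0. Lengths are in mm, angles in rad, forces in N, time in s.
With the tool pointing down it reaches from about 350 to 975 mm from the base axis. Payload 7.1 kg.
Tool frame: the origin (TCP) lies midway between the tips of the shut fingers; the grasp point (between the pads) lies 19 mm behind it; z points along the fingers, y is the line along which they close (so a half turn about z gives the same grasp; the last joint's range is limited). The gripper opens to 88 mm and grips with 3 to 60 N. Pads are 20 mm wide; open, the fingers measure 115 mm over their backs; the gripper's body (75 mm by 178 mm) begins 61 mm behind the grasp point.
Start: joints at [0.738, 0.423, 1.63, -0, 1.089, -0.019], TCP at [454.283, 429.223, 222.675] pointing down, gripper open.
Joint ranges: [-3, 3], [-0.9, 2.11], [0.09, 2.58], [-1.31, 4.45], [0.11, 2.69], [-2.54, 2.54]. Speed limits (rad/s): [2.39, 2.39, 3.01, 3.14, 3.14, 3.14].

### API

Orientations are given as a rotation vector (axis times angle).
In Python, from workcell import ctrl gives the robot as it stands. The module is installed in compiled form; this text tells all that it offers.
- The arm moves only by the tool servo_tool, never from a script. Its argument "increments" is a list of rows, each a list of 7 numbers: the shift along the world's x, y, z in cm, then the turn, a rotation vector about the world's x, y, z in degrees, then the opening, from -1 (shut) to 1 (fully open). A call has 1 to 20 rows; each row is the pose to reach, as a shift and turn from the pose commanded when the call began; what a row does not reach only later rows make up. A row lasts 1/12 s, in which the tool goes at most 41.7 mm and 7.16 degrees, less where a joint would pass 70% of its speed; a pose out of reach is approached as far as the arm can. A call with a gripper value outside its range is refused whole. The fingers move at their own pace and stop on an object; the grip force is fixed at half the most. Time passes only in rows, so rows that repeat a pose let the fingers close. It gives the time, the measured TCP pose, the force, the opening and the grip force at its end, in the units of the state.
- ctrl.get_obs(): the state, without advancing time (a new reading comes with each control period).
- ctrl.get_image(name): name is "scene" or "top" or "wrist"; returns a dict with "image" (480x640x3 uint8, red, green, blue), "fx", "fy", "cx", "cy" (pixels), "extrinsics" (4x4, takes a point from camera to world coordinates); the wrist camera has in their place "tool_from_camera" (4x4, takes a point from camera to tool coordinates, whose origin is the TCP and whose axes are the flange's). Camera axes: x right, y up, looking along -z (the intrinsics and any distortion apply to the point x, -y, -z); pixel columns grow to the right and rows downward; lengths in mm; the calibration is good to about 2 mm. A picture is of the moment at which its call begins: read the wrist's pose just before it. There is no depth.
- ctrl.close_job(): hands the job in; it is judged then, once.
The state is a dict: "t": time; "qpos": joint angles; "qvel": joint speeds; "joint_torque": joint torques, N m; "ee_pos": TCP position; "orientation": TCP orientation; "ft_force": force on the tool from outside, world axes, zero at the start; "moment": the same for the moment, N m; "width": finger opening in mm; "grasp_force": force on a finger pad.
Only numpy, scipy, OpenCV 4.12 (cv2) and the standard library are available. Lean on these libraries where they do the work, as an engineer would, in place of code of your own. Each camera call takes 0.05 s, during which the arm holds its last target. There are 200 camera calls.

### The job

The ring gauge lies in the blue setting clamp, but the clamp's ratchet is still set to loosen. Throw the red direction lever fully over to the tighten side, then, before the screw is turned at all, prove the setting by swinging the handle back anticlockwise through some 40 degrees: it must click round freely while the screw stands still. Then work the handle clockwise, stroke by stroke, until moving it takes a push of about 9 N at the rubber grip, no tighter, and let go with the lever still on tighten and the things round about left alone.

Things in the scene. Friction and masses are not known exactly. Their poses are not given: they have to be found in the camera images.
- gauge_clamp: Blue cast clamp, bolted down: base plate 158 x 100 x 14 mm, a column (its centre 85 mm from the screw) and an arm over to an upright screw. Origin on the worktop, on the screw's axis; its x axis points from the screw to the column, z up. Nothing of it but the ratchet stands higher than 114 mm; the screw's plain end comes up to 155 mm through the hub.
- ratchet_handle (a joint): Angle (rad) of the handle about the screw's axis. 0: straight over the column, along the clamp's x axis; grows clockwise seen from above, the tightening way. Turns 2.8 rad either way, above arm and column. Own drag 0.25 N m (1.7 N at the grip). It has 18 teeth, 20 degrees each: up to 20 degrees are lost before a stroke bites, with a knock.
- handle_grip (a point): Middle of the black rubber grip, 150 mm from the screw's axis, 126 mm above the worktop. The grip is about 21 mm wide and 19 mm high, 60 mm long, along the handle (radial to the screw).
- direction_lever (a joint): Angle (rad) of the red lever on the ratchet head, about a pivot 40 mm out from the screw's axis along the handle; clockwise from above positive. About -0.32: loosen; +0.36, its stop: tighten. It stays where it is put: about 2 N at the peg moves it (3.6 N there swings the whole handle). Seen from the screw outwards, the peg lies right of the handle on tighten, left on loosen.
- lever_peg (a point): Centre of the top of the lever's upright red peg: 9 mm thick, its top 162 mm above the worktop, free from 146 mm up, 30 mm out from the lever's pivot. It moves about 20 mm sideways between the two settings.
- screw_mark (a point): Yellow mark on the steel hub that turns with the screw, 11.5 mm from the axis, 144 mm up. Turns clockwise as the clamp tightens, stands still while the ratchet free-wheels. With the pad still clear, a working stroke needs about 6 N at the grip (the screw's nut is braked), a free-wheeling one only about 2 N.
- pressure_pad: Round steel pad, 35 mm across, under the screw on disc springs; origin under its centre; it does not turn. Starts 1 to 4 mm above the gauge, comes down 4 mm per radian of screw. The push at the grip that keeps it moving is 6 N plus 1 N for each 37 N under the pad: 7.3 N at 50 N, 8.7 N at 100 N, 10 N at 150 N (too tight). After a stop friction takes up a third of the push. The screw holds itself.
- ring_gauge: Steel thread ring gauge, 45 mm across, 14 mm high, loose in the clamp's shallow round seat (6 mm deep), its underside (origin) 16.5 mm above the worktop.
- tally: Black tally counter, 45 x 60 x 41 mm, a bystander; origin under its centre.
- plug_gauge_go: Double-ended plug gauge with hexagonal white grip, 19 x 98 x 16 mm, green band, lying down; a bystander; origin under its centre.
- plug_gauge_nogo: Smaller plug gauge, 14 x 98 x 12 mm, blue band, lying down; a bystander; origin under its centre.
- hex_key: Dark hexagon key, 33 x 88 x 6 mm, lying down; a bystander; origin under its centre.
There are look-alikes about, which are no part of the job. Of the things that look like the ring_gauge, the larger one is meant.

How it is judged:
By the outcome, as a careful person would: the job done as asked, in the order asked, and still so for the second after the job is handed in, with the robot touching nothing.
It also fails if it takes over 64 s, if anything falls off the work surface, if the arm or the gripper's body presses on something with over 40 N, if the wrist force passes 120 N, or if a joint passes its speed limit or range.

## Working session

There is one attempt and no reset: what is moved stays moved. The work goes in short steps, Python scripts to look and compute and a tool call to move; the robot and the scene stay as the last step left them, time stands still between calls to the robot, and variables do not carry over. Pictures are saved under pics/ and viewed, at most 10 in all, crops included, and the job is handed in when it is done.

Besides the shell and the picture viewer there is one more tool, called as name(argument=value, ...) on one line, values as JSON. servo_tool: Moves the arm, as the interface text tells. Its arguments: {"type":"object","properties":{"increments":{"type":"array","items":{"type":"array","items":{"type":"number"}}}},"required":["increments"]}

```bash
mkdir -p pics; cat > h.py <<'E'
import numpy as np, cv2
from workcell import ctrl
from scipy.spatial.transform import Rotation as R
def cam(name):
    o=ctrl.get_obs(); d=ctrl.get_image(name)
    if name=="wrist":
        T=np.eye(4);T[:3,:3]=R.from_rotvec(o["orientation"]).as_matrix();T[:3,3]=o["ee_pos"]
        d["extrinsics"]=T@np.array(d["tool_from_camera"])
    d["extrinsics"]=np.array(d["extrinsics"])
    return d
def ray(d,u,v):
    E=d["extrinsics"]; r=E[:3,:3]@np.array([(u-d["cx"])/d["fx"],-(v-d["cy"])/d["fy"],-1.]); return E[:3,3],r
def onz(d,u,v,z):
    c,r=ray(d,u,v); return c+r*(z-c[2])/r[2]
def proj(d,p):
    E=d["extrinsics"]; q=E[:3,:3].T@(np.array(p)-E[:3,3]); return d["cx"]+d["fx"]*q[0]/-q[2], d["cy"]-d["fy"]*q[1]/-q[2]
def save(d,n): cv2.imwrite("pics/"+n,cv2.cvtColor(d["image"],cv2.COLOR_RGB2BGR))
E
python3 - <<'E'
from h import *
import pickle
D={}
for n in ["top","scene","wrist"]:
    D[n]=cam(n); save(D[n],n+"0.png"); print(n,[k for k in D[n]],D[n]["fx"],D[n]["extrinsics"].round(2).tolist())
pickle.dump(D,open("d0.pkl","wb"))
o=ctrl.get_obs(); print(o)
E
```

```text
top ['image', 'fx', 'fy', 'cx', 'cy', 'extrinsics'] 504.43099260249807 [[-0.02, 0.98, -0.19, 345.92], [-1.0, -0.03, -0.01, 58.59], [-0.02, 0.19, 0.98, 972.96], [0.0, 0.0, 0.0, 1.0]]
scene ['image', 'fx', 'fy', 'cx', 'cy', 'extrinsics'] 535.9674826292021 [[0.84, -0.38, 0.39, 857.31], [0.54, 0.61, -0.58, -415.24], [-0.02, 0.7, 0.72, 719.57], [0.0, 0.0, 0.0, 1.0]]
wrist ['image', 'fx', 'fy', 'cx', 'cy', 'tool_from_camera', 'extrinsics'] 406.98361118471024 [[0.73, -0.67, -0.17, 407.29], [0.69, 0.7, 0.18, 477.03], [-0.0, -0.25, 0.97, 385.4], [0.0, 0.0, 0.0, 1.0]]
{'t': 0.15, 'qpos': array([ 7.37999341e-01,  4.23669452e-01,  1.63051358e+00,  2.25914084e-05,
        1.08861481e+00, -1.90183622e-02]), 'qvel': array([ 0.00248855, -0.00213577, -0.00343664,  0.00051249,  0.00046827,
        0.00042489]), 'joint_torque': array([-9.71162240e-05, -5.44986033e+01, -2.73919684e+01,  6.43922039e-02,
        2.04273040e-02, -6.68160942e-05]), 'ee_pos': array([453.96342837, 428.94030182, 222.07802364]), 'orientation': array([-1.24311019e+00, -2.88462056e+00,  1.71072605e-03]), 'ft_force': array([ 0.97905313, -0.81366025,  0.14109847]), 'moment': array([ 0.00256564,  0.04164647, -0.00547603]), 'grasp_force': 0.0, 'width': 87.77529324016028}
```

View pics/top0.png

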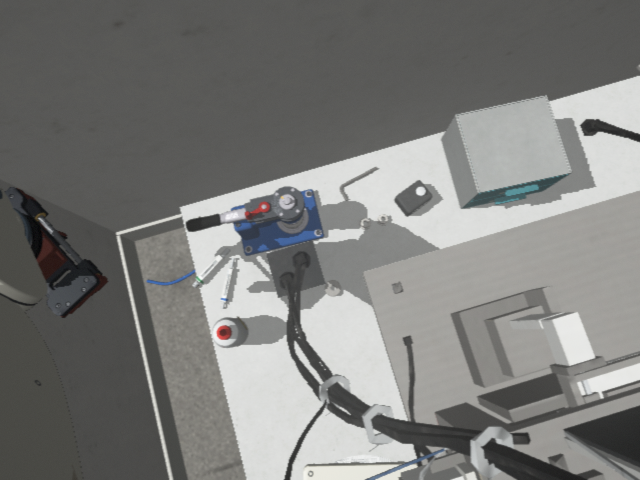

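View pics/scene0.png

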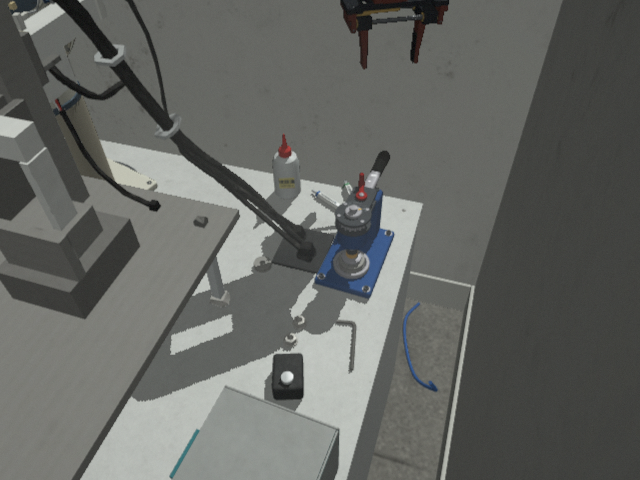

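The top view shows the clamp with its screw top near (288,200), the grip at (203,223) and the red lever at about (262,208). The bottle's red cap at (225,330) is a look-alike, and cables stand at (300,260). The scene view shows the red peg at (361,180), the hub at (353,212), and the bottle cap at (285,145). I choose the red peg on the ratchet head and check it in a close crop.

```bash
python3 - <<'E'
from h import *
import pickle
D=pickle.load(open("d0.pkl","rb"))
t=D["top"];s=D["scene"]
a=cv2.resize(t["image"][175:265,180:340],(800,450),interpolation=cv2.INTER_CUBIC)[:, :]
b=cv2.resize(s["image"][140:300,290:420],(487,600),interpolation=cv2.INTER_CUBIC)
c=np.zeros((600,800,3),np.uint8); 
a=cv2.resize(t["image"][180:260,180:330],(412,220),interpolation=cv2.INTER_CUBIC)
c=np.zeros((600,800,3),np.uint8); b=cv2.resize(s["image"][140:300,310:410],(375,600),interpolation=cv2.INTER_CUBIC)
c[:220,:412]=a; c[:,425:]=b
w=cv2.resize(D["wrist"]["image"],(412,309)); c[240:549,:412]=w
cv2.imwrite("pics/crop.png",c[:,:,::-1])
for n in ["top","scene"]:
    d=D[n]; h=cv2.cvtColor(d["image"],cv2.COLOR_RGB2HSV)
    m=((h[...,0]<8)|(h[...,0]>172))&(h[...,1]>150)&(h[...,2]>70)
    k,l,st,ce=cv2.connectedComponentsWithStats(m.astype(np.uint8))
    for i in range(1,k):
        if st[i,4]>8: print(n,"red",st[i].tolist(),ce[i].round(1))
    m=(h[...,0]>105)&(h[...,0]<125)&(h[...,1]>140)&(h[...,2]>60)
    k,l,st,ce=cv2.connectedComponentsWithStats(m.astype(np.uint8))
    for i in range(1,k):
        if st[i,4]>300: print(n,"blue",st[i].tolist(),ce[i].round(1), "minrect", cv2.minAreaRect(np.argwhere(l==i)[:,::-1].astype(np.float32)))
print("screw top",onz(t,288,200,155).round(),onz(s,353,212,155).round(),"grip",onz(t,203,223,126).round(),onz(s,380,162,126).round())
E
```

```text
top red [252, 202, 17, 11, 57] [261.  208.3]
top red [218, 327, 11, 12, 64] [222.2 333. ]
scene red [56, 100, 5, 8, 10] [ 57.7 103.2]
scene red [285, 146, 6, 7, 24] [287.5 149. ]
scene red [358, 186, 5, 7, 17] [360.8 189.2]
scene red [357, 194, 10, 5, 19] [361.8 196.2]
screw top [560. 119. 155.] [571. 108. 155.] grip [531. 269. 126.] [532. 272. 126.]
```

View pics/crop.png

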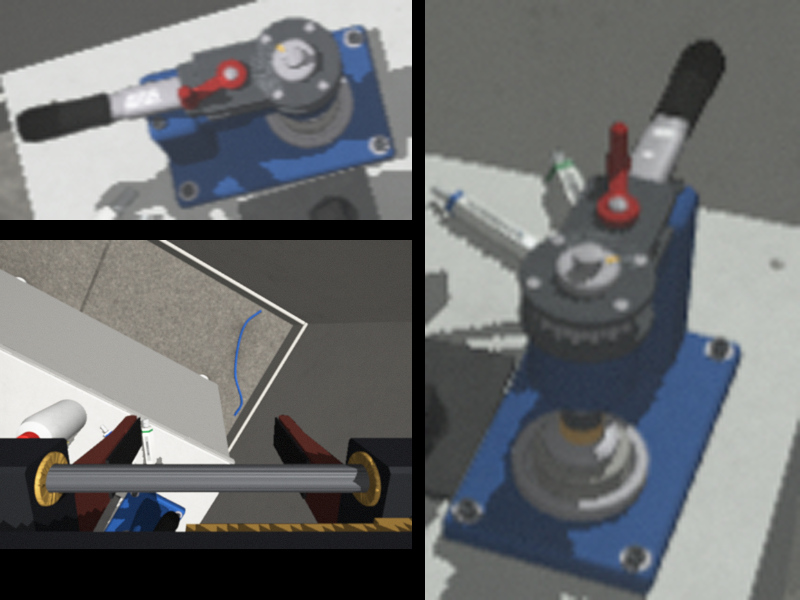

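```bash
python3 - <<'E'
from h import *
import pickle
D=pickle.load(open("d0.pkl","rb"))
t=D["top"];s=D["scene"]
ct=lambda u,v:(180+u*150/412,180+v*80/220)
cs=lambda u,v:(310+(u-425)*100/375,140+v*160/600)
def tri(a,b):
    c1,r1=ray(t,*a);c2,r2=ray(s,*b);r1/=np.linalg.norm(r1);r2/=np.linalg.norm(r2)
    A=np.stack([r1,-r2],1);x=np.linalg.lstsq(A,c2-c1,rcond=None)[0]
    p,q=c1+r1*x[0],c2+r2*x[1];return ((p+q)/2).round(1),np.linalg.norm(p-q).round(1)
P={}
for n,a,b in [("hub",(295,60),(588,265)),("pivot",(232,72),(618,208)),("peg",(187,93),(619,127)),("bolt1",(355,37),(635,558)),("bolt2",(378,145),(467,511)),("bolt0",(355,37),(719,348)),("mark",(281,48),(612,260))]:
    print(n,tri(ct(*a),cs(*b)))
for n,a,z in [("hub",(295,60),150),("pivot",(232,72),143),("peg",(187,93),160),("b1",(355,37),16),("b2",(378,145),16),("b3",(187,189),16),("gripend",(22,127),126),("gripin",(110,108),130)]:
    print(n,onz(t,*ct(*a),z).round(1))
for n,b,z in [("hub",(588,268),150),("pivot",(618,208),143),("peg",(619,127),162),("b",(635,558),16),("b",(467,511),16),("b",(719,348),16),("gripend",(710,50),130),("gripin",(672,130),130)]:
    print("s",n,onz(s,*cs(*b),z).round(1))
for p in [(300,260),(290,280)]: print("cable base",onz(t,*p,20).round())
for a,b in [((295,330),(215,205)),((335,388),(165,125)),((385,420),(115,55))]: print("cable", tri(a,b))
E
```

```text
hub (array([561.8, 122.6, 141.4]), np.float64(3.3))
pivot (array([554.9, 161.4, 140.9]), np.float64(2.0))
peg (array([538.6, 187. , 160.4]), np.float64(4.3))
bolt1 (array([610.3,  88.9,  13.8]), np.float64(2.9))
bolt2 (array([531.4,  74.1,  11.2]), np.float64(2.2))
bolt0 (array([604.2, 102.4, 123.4]), np.float64(59.9))
mark (array([569.2, 130.9, 141.6]), np.float64(2.2))
hub [558.3 120.9 150. ]
pivot [553.6 160.4 143. ]
peg [537.1 185.6 160. ]
b1 [608.6  87.9  16. ]
b2 [529.7  73.3  16. ]
b3 [501.9 207.9  16. ]
gripend [526.1 294.6 126. ]
gripin [535.8 238.5 130. ]
s hub [568.1 114.5 150. ]
s pivot [556.6 160.2 143. ]
s peg [540.8 187.2 162. ]
s b [612.   88.6  16. ]
s b [534.3  71.7  16. ]
s b [582.9 223.8  16. ]
s gripend [531.  294.6 130. ]
s gripin [544.2 232.6 130. ]
cable base [477. 108.  20.]
cable base [439. 128.  20.]
cable (array([328.1,  93.5,  73.4]), np.float64(57.9))
cable (array([263.6,  48.6, 238.7]), np.float64(5.6))
cable (array([247.5,   0.6, 373.2]), np.float64(9.4))
```

The crop shows the lever pivot at (232,72), the peg top at (187,93) on the image-lower (left = loosen) side, and the yellow mark at (281,48). The triangulated heights and radii (40 mm and 30 mm) match the description, so I take the screw axis as about (561,121.5), the handle direction as about 100.6°, and the peg at (539,187,161). Next I go above the peg.

servo_tool(increments=[[1.1,-3,-0.4,0,0,-4.1,-0.18],[2.1,-6,-0.8,0,0,-8.2,-0.18],[3.2,-9,-1.2,0,0,-12.3,-0.18],[4.2,-12,-1.6,0,0,-16.4,-0.18],[5.3,-15,-2,0,0,-20.5,-0.18],[6.4,-18,-2.4,0,0,-24.6,-0.18],[7.4,-21,-2.8,0,0,-28.7,-0.18],[8.5,-24.2,-3.2,0,0,-32.8,-0.18],[8.5,-24.2,-3.2,0,0,-32.8,-0.18],[8.5,-24.2,-3.2,0,0,-32.8,-0.18],[8.5,-24.2,-3.2,0,0,-32.8,-0.18],[8.5,-24.2,-3.2,0,0,-32.8,-0.18]])

```text
t: 1.15
ee_pos: [539.0, 188.2, 190.7]
orientation: [-2.005, -2.418, -0.0]
ft_force: [0.1, 0.7, 0.2]
width: 35.8
grasp_force: 0.0
```

```bash
python3 - <<'E'
from h import *
d=cam("wrist");save(d,"w1.png")
for n,p in dict(screw=(561,121.5,155),pivot=(554,161,143),peg=(539,187,162),grip=(534,268,126)).items(): print(n,np.round(proj(d,p)))
h=cv2.cvtColor(d["image"],cv2.COLOR_RGB2HSV)
m=((h[...,0]<5)|(h[...,0]>174))&(h[...,1]>170)&(h[...,2]>90)
k,l,st,ce=cv2.connectedComponentsWithStats(m.astype(np.uint8))
for i in range(1,k):
    if st[i,4]>60: print(st[i].tolist(),ce[i].round(1))
E
```

```text
screw [340. 386.]
pivot [341. 310.]
peg [323. 274.]
grip [342. 109.]
[0, 87, 41, 41, 1146] [ 16.6 105.6]
[309, 252, 44, 75, 1364] [328.7 290. ]
```

View pics/w1.png

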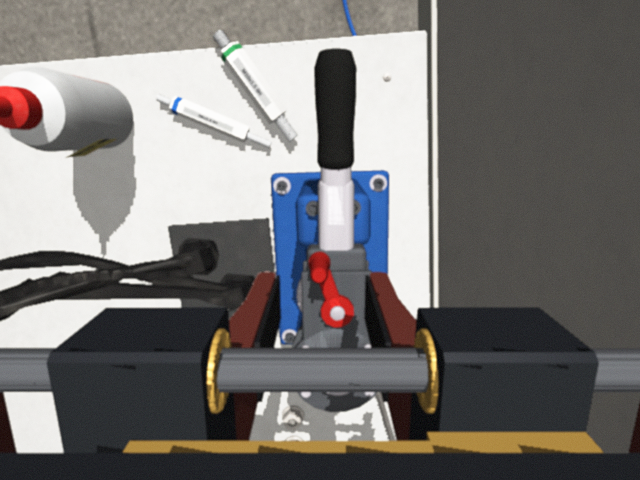

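The wrist view shows the peg top at about (319,262), the pivot at (337,311) and the grip centred at (335,110). The fingertips sit on either side, at x≈265 and 378.

```bash
python3 - <<'E'
from h import *
d=cam("wrist")
print(ctrl.get_obs()["ft_force"])
for n,p,z in [("peg",(319,262),162),("pivot",(337,311),146),("gripmid",(335,112),132),("gripin",(337,165),130),("gripout",(335,52),130)]: print(n,onz(d,*p,z).round(1))
print("tcp",np.round(proj(d,ctrl.get_obs()["ee_pos"])))
E
```

```text
[-0.84919591  0.79481738  0.80332949]
peg [535.8 192.9 162. ]
pivot [551.6 161.7 146. ]
gripmid [530.5 265.7 132. ]
gripin [536.9 238.9 130. ]
gripout [524.9 294.4 130. ]
tcp [324. 294.]
```

servo_tool(increments=[[-0.2,0.3,-1.3,0,0,0,-0.18],[-0.2,0.3,-2.6,0,0,0,-0.18],[-0.2,0.3,-4,0,0,0,-0.18],[0.3,0.4,-4,0,0,0,-0.18],[0.8,0.5,-4,0,0,0,-0.18],[0.8,0.5,-4,0,0,0,-0.18]])

```text
t: 1.75
ee_pos: [548.9, 193.2, 151.5]
orientation: [2.006, 2.417, 0.003]
ft_force: [0.8, 0.7, 0.1]
width: 35.9
grasp_force: 0.0
```

servo_tool(increments=[[0.2,0.04,0,0,0,0,-0.18],[0.4,0.08,0,0,0,0,-0.18],[0.6,0.12,0,0,0,0,-0.18],[0.8,0.16,0,0,0,0,-0.18],[1.0,0.2,0,0,0,0,-0.18],[1.2,0.24,0,0,0,0,-0.18],[1.4,0.28,0,0,0,0,-0.18],[1.5,0.3,0,0,0,0,-0.18]])

```text
t: 2.42
ee_pos: [562.6, 195.3, 150.7]
orientation: [-2.007, -2.417, -0.0]
ft_force: [-1.4, 0.0, 1.5]
width: 36.2
grasp_force: 0.7
```

```bash
cat >> h.py <<'E'
def ft(n=4):
    f=[]
    for _ in range(n): f.append(np.r_[ctrl.get_obs()["ft_force"],ctrl.get_obs()["moment"]]); ctrl.get_image("wrist")
    return np.mean(f,0).round(2)
def reds(d):
    h=cv2.cvtColor(d["image"],cv2.COLOR_RGB2HSV)
    m=((h[...,0]<5)|(h[...,0]>174))&(h[...,1]>170)&(h[...,2]>90); m[:,:200]=0
    c=max(cv2.findContours(m.astype(np.uint8),0,2)[0],key=cv2.contourArea)
    return cv2.minAreaRect(c)
E
python3 - <<'E'
from h import *
d=cam("wrist");print(ft(),ctrl.get_obs()["ee_pos"]);print(reds(d));save(d,"w2.png")
E
```

```text
[-0.23 -0.08  0.37 -0.02  0.1  -0.05] [562.55542325 195.14372236 150.69736515]
((291.0, 313.5), (67.0, 30.0), 90.0)
```

View pics/w2.png

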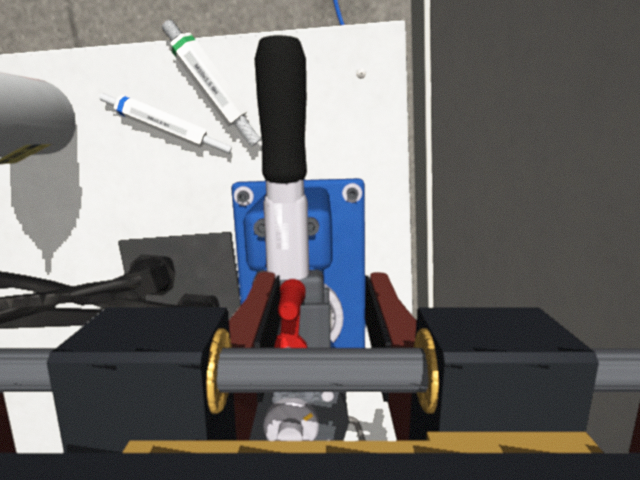

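The peg now stands at (292,287), directly out from the pivot at (290,340), so the lever is at about mid-throw. I keep pushing.

servo_tool(increments=[[0.15,0.03,0,0,0,0,-0.18],[0.3,0.06,0,0,0,0,-0.18],[0.45,0.09,0,0,0,0,-0.18],[0.6,0.12,0,0,0,0,-0.18],[0.75,0.15,0,0,0,0,-0.18],[0.85,0.17,0,0,0,0,-0.18]])

```text
t: 3.17
ee_pos: [570.5, 196.6, 150.5]
orientation: [-2.007, -2.416, 0.002]
ft_force: [-3.0, -3.6, 2.3]
width: 35.9
grasp_force: 1.9
```

```bash
python3 - <<'E'
from h import *
d=cam("wrist");print(ft(),ctrl.get_obs()["ee_pos"]);print(reds(d));save(d,"w3.png")
E
```

```text
[-2.91 -2.59  1.08 -0.48  0.5   0.01] [570.57296716 196.72291622 150.55620454]
((290.10272216796875, 315.2739562988281), (23.606420516967773, 65.42799377441406), 6.009005546569824)
```

View pics/w3.png

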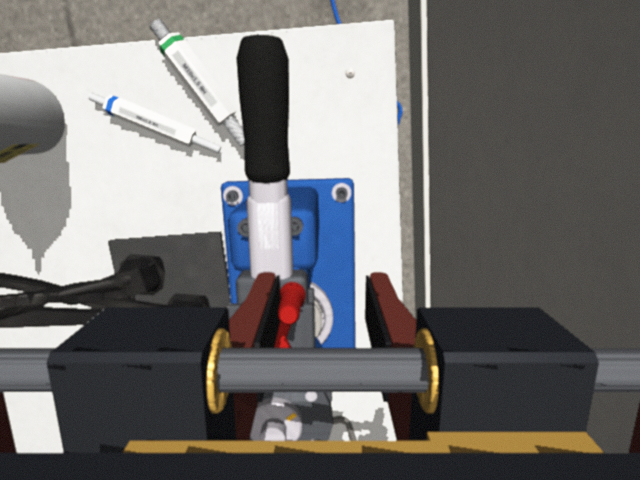

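```bash
python3 - <<'E'
from h import *
d=cam("wrist")
im=cv2.resize(d["image"][230:450,200:400],(600,660)); cv2.imwrite("pics/w3c.png",im[:600,:,::-1])
a=onz(d,292,290,162);b=onz(d,264,110,132);c=onz(d,268,165,130)
print(a,b,c); s=np.array([560,122])
for p in (a,b,c): v=p[:2]-s; print(np.degrees(np.arctan2(v[1],v[0])),np.hypot(*v))
E
```

```text
[556.8977632  200.49843705 162.        ] [531.4099321  267.09367039 132.        ] [536.35486219 244.27819347 130.        ]
92.26313586126786 78.55971291191676
101.14707574967156 147.88362035727454
100.94430247693019 124.54336249196153
```

View pics/w3c.png

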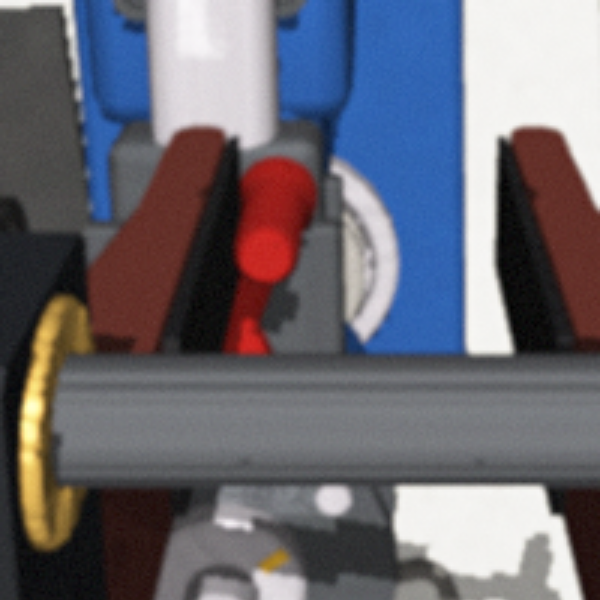

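The crop shows the peg's top disc at crop (265,253), i.e. pixel (288,314). The handle itself has not moved (101°).

```bash
python3 - <<'E'
from h import *
d=cam("wrist")
a=onz(d,288.4,314.4,162); u=np.array([-.191,.982]); pv=np.array([560,122])+40*u
v=a[:2]-pv; print(a,np.hypot(*v),"lever",101-np.degrees(np.arctan2(v[1],v[0])), "tang",v@[.982,.191])
E
```

```text
[557.19176076 189.85190503 162.        ] 28.97757183141736 lever 20.598410628276582 tang 10.202022928531184
```

servo_tool(increments=[[0.1,0.02,0,0,0,0,-0.18],[0.2,0.04,0,0,0,0,-0.18],[0.3,0.06,0,0,0,0,-0.18],[0.3,0.06,0,0,0,0,-0.18]])

```text
t: 3.85
ee_pos: [573.7, 197.4, 150.5]
orientation: [-2.007, -2.417, 0.001]
ft_force: [-3.2, -2.8, -0.5]
width: 35.9
grasp_force: 1.7
```

```bash
python3 - <<'E'
from h import *
d=cam("wrist");print(ft(),ctrl.get_obs()["ee_pos"]);print(reds(d));
a=onz(d,264,110,132)
im=cv2.resize(d["image"][30:450,180:400],(400,600)); save(d,"w4.png"); cv2.imwrite("pics/w4c.png",im[...,::-1])
E
```

```text
[-2.96 -3.47 -0.42 -0.58  0.51  0.03] [573.66657651 197.49990894 150.53184978]
((290.1904296875, 316.05615234375), (23.827909469604492, 64.55907440185547), 6.115503787994385)
```

View pics/w4.png

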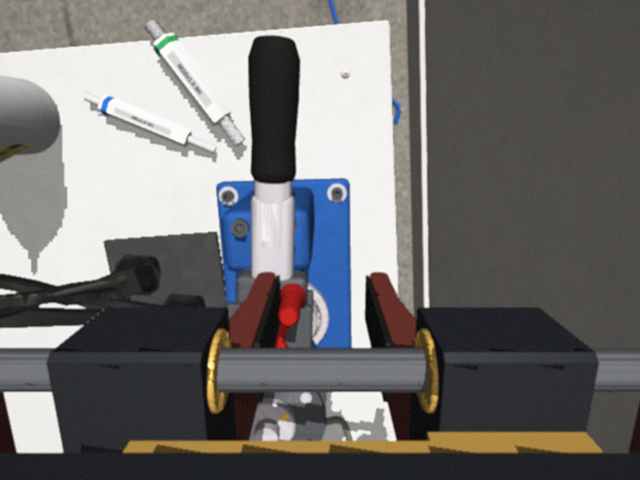

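The lever sits at 0.36 rad, on its stop. The last 3 mm swung the handle by about 3° at roughly 4 N, well below the 13 N at the peg needed to turn the screw. Next I back off, lift, and cage the grip.

servo_tool(increments=[[-0.5,-0.1,0,0,0,0,-0.18],[-0.5,-0.1,1.5,0,0,0,-0.18],[-0.5,-0.1,3.5,0,0,0,-0.18],[-1.5,2.4,4,0,0,-1,-0.18],[-2.5,4.9,4,0,0,-2,-0.18],[-3.5,7.3,4,0,0,-2.2,-0.18],[-3.5,7.3,3.5,0,0,-2.2,-0.18],[-3.5,7.3,3.5,0,0,-2.2,-0.18]])

```text
t: 4.77
ee_pos: [538.6, 272.0, 185.6]
orientation: [2.05, 2.38, 0.003]
ft_force: [-0.1, 0.2, 0.2]
width: 36.3
grasp_force: 0.0
```

```bash
python3 - <<'E'
from h import *
import glob
w=cv2.imread("pics/w4.png")
d=cam("wrist");print(ft(2),ctrl.get_obs()["ee_pos"]);save(d,"w5.png")
t=cam("top");save(t,"t5.png")
g=cv2.cvtColor(t["image"],cv2.COLOR_RGB2GRAY)
# grip: dark pixels in both views
gw=d["image"].max(2)<45
k,l,st,ce=cv2.connectedComponentsWithStats(gw.astype(np.uint8))
for i in range(1,k):
    if st[i,4]>400: print(st[i].tolist(),ce[i].round(1),onz(d,*ce[i],130).round(1))
c=np.zeros((480,800,3),np.uint8); c[:,:560]=d["image"][:,60:620]; 
c[:240,560:]=cv2.resize(t["image"][170:270,180:280],(240,240),interpolation=cv2.INTER_CUBIC)
c[240:,560:]=cv2.resize(t["image"][180:220,270:310],(240,240),interpolation=cv2.INTER_CUBIC)
cv2.imwrite("pics/c5.png",c[...,::-1])
E
```

```text
[ 0.23 -0.13  0.11 -0.04  0.07  0.  ] [539.22694298 270.09883041 185.7349482 ]
[303, 210, 37, 105, 3486] [321.1 261.7] [537.9 268.5 130. ]
[254, 277, 26, 71, 979] [269.5 319.5] [513.2 229.  130. ]
[366, 277, 29, 71, 1023] [375.5 319.7] [574.6 238.  130. ]
[52, 309, 211, 131, 7872] [169.7 352.3] [456.7 199.  130. ]
[383, 308, 209, 132, 7960] [475.2 351.1] [637.3 226.7 130. ]
[0, 393, 640, 87, 17890] [305.8 463.2] [548.1 132.  130. ]
```

View pics/c5.png

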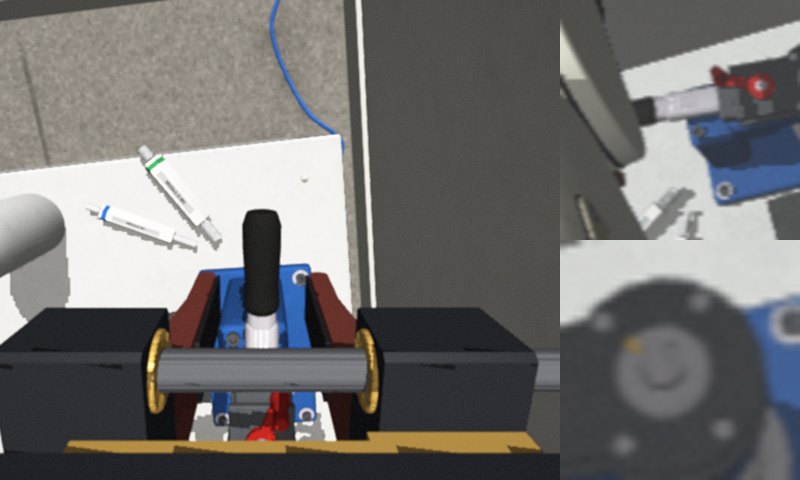

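The picture shows the grip centred between the fingers, the lever on tighten in the top inset (peg up), and the yellow mark still at top pixel (282,197.5), as before. I lower onto the grip and work out the arc table.

servo_tool(increments=[[-0.05,0,-2,0,0,0,-0.18],[-0.05,0,-4.5,0,0,0,-0.18],[-0.05,0,-6.9,0,0,0,-0.18],[-0.05,0,-6.9,0,0,0,-0.18]])

```text
t: 5.3
ee_pos: [536.1, 268.4, 112.7]
orientation: [-2.053, -2.374, 0.01]
ft_force: [0.2, -0.5, 0.4]
width: 36.0
grasp_force: 0.0
```

```bash
cat >> h.py <<'E'
def arc(a,b,n,r=150):
    o=[]
    for k in range(1,n+1):
        th=np.radians(a+(b-a)*k/n); t0=np.radians(a)
        o.append([round(r/10*(np.cos(th)-np.cos(t0)),2),round(r/10*(np.sin(th)-np.sin(t0)),2),0,0,0,round((b-a)*k/n,1),-0.18])
    print(str(o).replace(" ",""))
E
python3 - <<'E'
from h import *
print(ft(3),ctrl.get_obs()["ee_pos"])
arc(98.4,142,18)
E
```

```text
[ 0.04 -0.2   0.28 -0.03  0.05 -0.01] [539.10220069 270.26812405 117.48925076]
[[np.float64(-0.63),np.float64(-0.11),0,0,0,2.4,-0.18],[np.float64(-1.25),np.float64(-0.24),0,0,0,4.8,-0.18],[np.float64(-1.86),np.float64(-0.4),0,0,0,7.3,-0.18],[np.float64(-2.47),np.float64(-0.58),0,0,0,9.7,-0.18],[np.float64(-3.06),np.float64(-0.79),0,0,0,12.1,-0.18],[np.float64(-3.65),np.float64(-1.02),0,0,0,14.5,-0.18],[np.float64(-4.23),np.float64(-1.28),0,0,0,17.0,-0.18],[np.float64(-4.8),np.float64(-1.57),0,0,0,19.4,-0.18],[np.float64(-5.35),np.float64(-1.87),0,0,0,21.8,-0.18],[np.float64(-5.9),np.float64(-2.21),0,0,0,24.2,-0.18],[np.float64(-6.42),np.float64(-2.56),0,0,0,26.6,-0.18],[np.float64(-6.93),np.float64(-2.93),0,0,0,29.1,-0.18],[np.float64(-7.43),np.float64(-3.33),0,0,0,31.5,-0.18],[np.float64(-7.91),np.float64(-3.75),0,0,0,33.9,-0.18],[np.float64(-8.37),np.float64(-4.18),0,0,0,36.3,-0.18],[np.float64(-8.81),np.float64(-4.64),0,0,0,38.8,-0.18],[np.float64(-9.23),np.float64(-5.11),0,0,0,41.2,-0.18],[np.float64(-9.63),np.float64(-5.6),0,0,0,43.6,-0.18]]
```

servo_tool(increments=[[-0.63,-0.11,0,0,0,2.4,-0.18],[-1.25,-0.24,0,0,0,4.8,-0.18],[-1.86,-0.4,0,0,0,7.3,-0.18],[-2.47,-0.58,0,0,0,9.7,-0.18],[-3.06,-0.79,0,0,0,12.1,-0.18]])

```text
t: 5.87
ee_pos: [509.3, 263.2, 118.9]
orientation: [1.788, 2.581, 0.006]
ft_force: [2.2, 0.0, -1.5]
width: 35.7
grasp_force: 0.8
```

servo_tool(increments=[[-0.59,-0.23,0,0,0,2.4,-0.18],[-1.17,-0.49,0,0,0,4.9,-0.18],[-1.74,-0.78,0,0,0,7.3,-0.18],[-2.29,-1.08,0,0,0,9.7,-0.18],[-2.84,-1.42,0,0,0,12.1,-0.18],[-3.36,-1.77,0,0,0,14.5,-0.18],[-3.87,-2.14,0,0,0,17,-0.18]])

```text
t: 6.45
ee_pos: [470.8, 242.1, 119.0]
orientation: [1.386, 2.816, 0.007]
ft_force: [1.1, 1.2, -0.1]
width: 36.1
grasp_force: 0.9
```

servo_tool(increments=[[-0.5,-0.4,0,0,0,2.4,-0.18],[-0.98,-0.82,0,0,0,4.8,-0.18],[-1.44,-1.25,0,0,0,7.2,-0.18],[-1.88,-1.71,0,0,0,9.7,-0.18],[-2.3,-2.18,0,0,0,12.1,-0.18],[-2.7,-2.67,0,0,0,14.5,-0.18]])

```text
t: 6.95
ee_pos: [443.8, 215.3, 118.9]
orientation: [1.02, 2.968, 0.006]
ft_force: [-0.9, 2.2, 0.8]
width: 36.1
grasp_force: 0.9
```

```bash
sed -i 's/round(r/float(round(r/;s/t0)),2)/t0)),2))/' h.py; python3 - <<'E'
import re
s=open("h.py").read(); i=s.index("def arc"); s=s[:i]+'''def arc(a,b,n,r=150):
    k=np.arange(1,n+1)/n; th=np.radians(a+(b-a)*k); t0=np.radians(a)
    o=np.c_[r/10*(np.cos(th)-np.cos(t0)),r/10*(np.sin(th)-np.sin(t0)),0*k,0*k,0*k,(b-a)*k,0*k-.18].round(2)
    print(o.tolist())
'''; open("h.py","w").write(s)
E
python3 - <<'E'
from h import *
o=ctrl.get_obs();print(o["t"],ft(3),o["ee_pos"],o["qpos"].round(2))
t=cam("top");save(t,"t6.png");d=cam("wrist");save(d,"w6.png")
def mark(im):
    h=cv2.cvtColor(im,cv2.COLOR_RGB2HSV)[180:225,265:315]
    m=(h[...,0]>12)&(h[...,0]<32)&(h[...,1]>80)
    return m.sum(), np.argwhere(m).mean(0)[::-1]+[265,180]
for n in ["top0","t5","t6"]: print(n,mark(cv2.imread("pics/%s.png"%n)[...,::-1]))
gw=d["image"].max(2)<45
k,l,st,ce=cv2.connectedComponentsWithStats(gw.astype(np.uint8))
for i in range(1,k):
    if 400<st[i,4]<6000: print(st[i].tolist(),onz(d,*ce[i],130).round(1))
arc(142,98,18)
E
```

```text
6.95 [-0.22  1.02  0.18  0.17 -0.02 -0.01] [443.79227626 215.34940147 118.88947464] [ 0.43  0.39  1.99  0.    0.75 -0.48]
top0 (np.int64(4), array([281.5, 197. ]))
t5 (np.int64(2), array([281.5, 197. ]))
t6 (np.int64(4), array([281.5, 197. ]))
[201, 275, 46, 32, 807] [413.5 187.5 130. ]
[255, 278, 26, 71, 956] [434.1 193.5 130. ]
[[0.4, 0.5, 0.0, 0.0, 0.0, -2.44, -0.18], [0.83, 0.97, 0.0, 0.0, 0.0, -4.89, -0.18], [1.28, 1.43, 0.0, 0.0, 0.0, -7.33, -0.18], [1.74, 1.87, 0.0, 0.0, 0.0, -9.78, -0.18], [2.22, 2.29, 0.0, 0.0, 0.0, -12.22, -0.18], [2.72, 2.69, 0.0, 0.0, 0.0, -14.67, -0.18], [3.24, 3.07, 0.0, 0.0, 0.0, -17.11, -0.18], [3.77, 3.42, 0.0, 0.0, 0.0, -19.56, -0.18], [4.32, 3.76, 0.0, 0.0, 0.0, -22.0, -0.18], [4.88, 4.06, 0.0, 0.0, 0.0, -24.44, -0.18], [5.45, 4.35, 0.0, 0.0, 0.0, -26.89, -0.18], [6.04, 4.61, 0.0, 0.0, 0.0, -29.33, -0.18], [6.64, 4.84, 0.0, 0.0, 0.0, -31.78, -0.18], [7.24, 5.05, 0.0, 0.0, 0.0, -34.22, -0.18], [7.85, 5.23, 0.0, 0.0, 0.0, -36.67, -0.18], [8.47, 5.39, 0.0, 0.0, 0.0, -39.11, -0.18], [9.1, 5.52, 0.0, 0.0, 0.0, -41.56, -0.18], [9.73, 5.62, 0.0, 0.0, 0.0, -44.0, -0.18]]
```

The proof holds: the free-wheeling push was about 2 N, and the mark stayed at (281.5,197) throughout a 40° swing. I add a few degrees for margin, then start the clockwise stroke.

servo_tool(increments=[[-0.33,-0.46,0,0,0,2.2,-0.18],[-0.5,-0.71,0,0,0,3.3,-0.18],[-0.5,-0.71,0,0,0,3.3,-0.18],[-0.25,-0.35,0,0,0,1.6,-0.18],[0,0,0,0,0,0,-0.18],[0.4,0.5,0,0,0,-2.4,-0.18],[0.83,0.97,0,0,0,-4.9,-0.18],[1.28,1.43,0,0,0,-7.3,-0.18],[1.74,1.87,0,0,0,-9.8,-0.18]])

```text
t: 7.95
ee_pos: [459.0, 233.1, 116.5]
orientation: [-1.278, -2.869, 0.003]
ft_force: [-0.8, -1.1, 1.6]
width: 36.3
grasp_force: 0.8
```

servo_tool(increments=[[0.48,0.42,0,0,0,-2.4,-0.18],[0.98,0.82,0,0,0,-4.9,-0.18],[1.5,1.2,0,0,0,-7.3,-0.18],[2.03,1.55,0,0,0,-9.8,-0.18],[2.58,1.89,0,0,0,-12.2,-0.18]])

```text
t: 8.37
ee_pos: [484.0, 251.6, 116.3]
orientation: [-1.575, -2.716, 0.006]
ft_force: [-4.9, -3.8, 4.4]
width: 36.0
grasp_force: 2.9
```

servo_tool(increments=[[0.56,0.3,0,0,0,-2.4,-0.18],[1.13,0.59,0,0,0,-4.9,-0.18],[1.72,0.85,0,0,0,-7.3,-0.18],[2.32,1.08,0,0,0,-9.8,-0.18]])

```text
t: 8.7
ee_pos: [506.7, 262.3, 116.2]
orientation: [-1.801, -2.571, 0.007]
ft_force: [-4.9, -1.6, 4.9]
width: 36.1
grasp_force: 2.7
```

```bash
python3 - <<'E'
from h import *
o=ctrl.get_obs();v=o["ee_pos"]-[560,122,0];th=np.arctan2(v[1],v[0])
f=o["ft_force"];print(o["t"],o["ee_pos"],np.degrees(th),np.hypot(*v[:2]),f,"tang",-f[:2]@[np.sin(th),-np.cos(th)])
arc(110.2,40,28)
E
```

```text
8.7 [506.70597635 262.32704796 116.19611249] 110.79599594215857 150.10640674363876 [-4.89323722 -1.5997536   4.90579232] tang 5.142424342562522
[[0.62, 0.21, 0.0, 0.0, 0.0, -2.51, -0.18], [1.25, 0.4, 0.0, 0.0, 0.0, -5.01, -0.18], [1.89, 0.56, 0.0, 0.0, 0.0, -7.52, -0.18], [2.53, 0.69, 0.0, 0.0, 0.0, -10.03, -0.18], [3.18, 0.79, 0.0, 0.0, 0.0, -12.54, -0.18], [3.83, 0.86, 0.0, 0.0, 0.0, -15.04, -0.18], [4.49, 0.91, 0.0, 0.0, 0.0, -17.55, -0.18], [5.14, 0.92, 0.0, 0.0, 0.0, -20.06, -0.18], [5.8, 0.91, 0.0, 0.0, 0.0, -22.56, -0.18], [6.45, 0.87, 0.0, 0.0, 0.0, -25.07, -0.18], [7.11, 0.8, 0.0, 0.0, 0.0, -27.58, -0.18], [7.75, 0.7, 0.0, 0.0, 0.0, -30.09, -0.18], [8.4, 0.57, 0.0, 0.0, 0.0, -32.59, -0.18], [9.04, 0.42, 0.0, 0.0, 0.0, -35.1, -0.18], [9.67, 0.24, 0.0, 0.0, 0.0, -37.61, -0.18], [10.29, 0.03, 0.0, 0.0, 0.0, -40.11, -0.18], [10.9, -0.21, 0.0, 0.0, 0.0, -42.62, -0.18], [11.5, -0.47, 0.0, 0.0, 0.0, -45.13, -0.18], [12.09, -0.76, 0.0, 0.0, 0.0, -47.64, -0.18], [12.67, -1.08, 0.0, 0.0, 0.0, -50.14, -0.18], [13.23, -1.42, 0.0, 0.0, 0.0, -52.65, -0.18], [13.77, -1.78, 0.0, 0.0, 0.0, -55.16, -0.18], [14.3, -2.17, 0.0, 0.0, 0.0, -57.66, -0.18], [14.82, -2.58, 0.0, 0.0, 0.0, -60.17, -0.18], [15.31, -3.01, 0.0, 0.0, 0.0, -62.68, -0.18], [15.78, -3.47, 0.0, 0.0, 0.0, -65.19, -0.18], [16.24, -3.94, 0.0, 0.0, 0.0, -67.69, -0.18], [16.67, -4.44, 0.0, 0.0, 0.0, -70.2, -0.18]]
```

servo_tool(increments=[[0.62,0.21,0,0,0,-2.5,-0.18],[1.25,0.4,0,0,0,-5,-0.18],[1.89,0.56,0,0,0,-7.5,-0.18],[2.53,0.69,0,0,0,-10,-0.18]])

```text
t: 9.03
ee_pos: [532.1, 269.5, 116.2]
orientation: [-2.018, -2.404, 0.006]
ft_force: [-5.1, -0.1, 3.0]
width: 36.2
grasp_force: 2.8
```

servo_tool(increments=[[0.65,0.1,0,0,0,-2.5,-0.18],[1.3,0.17,0,0,0,-5,-0.18],[1.96,0.22,0,0,0,-7.5,-0.18],[2.61,0.23,0,0,0,-10,-0.18]])

```text
t: 9.37
ee_pos: [558.1, 272.2, 116.3]
orientation: [-2.22, -2.219, 0.006]
ft_force: [-5.7, 1.3, 4.3]
width: 36.0
grasp_force: 3.0
```

servo_tool(increments=[[0.66,-0.01,0,0,0,-2.5,-0.18],[1.31,-0.05,0,0,0,-5,-0.18],[1.97,-0.12,0,0,0,-7.5,-0.18],[2.61,-0.22,0,0,0,-10,-0.18]])

```text
t: 9.7
ee_pos: [584.2, 270.4, 116.3]
orientation: [-2.405, -2.017, 0.006]
ft_force: [-6.7, 2.0, 4.1]
width: 35.9
grasp_force: 3.4
```

servo_tool(increments=[[0.65,-0.13,0,0,0,-2.5,-0.18],[1.29,-0.28,0,0,0,-5,-0.18]])

```text
t: 9.87
ee_pos: [597.0, 267.7, 116.3]
orientation: [-2.491, -1.91, 0.006]
ft_force: [-5.7, 2.7, 3.0]
width: 36.3
grasp_force: 3.7
```

servo_tool(increments=[[0.63,-0.18,0,0,0,-2.5,-0.18],[1.25,-0.39,0,0,0,-5,-0.18],[1.86,-0.63,0,0,0,-7.5,-0.18]])

```text
t: 10.12
ee_pos: [615.6, 261.8, 116.3]
orientation: [-2.61, -1.743, 0.005]
ft_force: [-6.5, 5.0, 2.6]
width: 36.0
grasp_force: 4.0
```

```bash
cat >> h.py <<'E'
def tan():
    o=ctrl.get_obs();v=o["ee_pos"]-[560,122,0];th=np.arctan2(v[1],v[0]);f=o["ft_force"];m=o["moment"]
    t=np.array([np.sin(th),-np.cos(th)])
    print(round(o["t"],2),"th %.1f r %.1f"%(np.degrees(th),np.hypot(*v[:2])),"tang %.2f rad %.2f z %.2f"%(-f[:2]@t,f[:2]@[np.cos(th),np.sin(th)],f[2]),m.round(2),o["grasp_force"])
E
python3 -c "
from h import *
tan(); arc(67.6,27.6,20)"
```

```text
10.12 th 68.3 r 150.4 tang 7.90 rad 2.24 z 2.63 [0.86 1.28 0.  ] 3.987380937760463
[[0.48, -0.21, 0.0, 0.0, 0.0, -2.0, -0.18], [0.95, -0.43, 0.0, 0.0, 0.0, -4.0, -0.18], [1.42, -0.67, 0.0, 0.0, 0.0, -6.0, -0.18], [1.87, -0.93, 0.0, 0.0, 0.0, -8.0, -0.18], [2.32, -1.2, 0.0, 0.0, 0.0, -10.0, -0.18], [2.76, -1.49, 0.0, 0.0, 0.0, -12.0, -0.18], [3.19, -1.79, 0.0, 0.0, 0.0, -14.0, -0.18], [3.6, -2.11, 0.0, 0.0, 0.0, -16.0, -0.18], [4.01, -2.45, 0.0, 0.0, 0.0, -18.0, -0.18], [4.4, -2.79, 0.0, 0.0, 0.0, -20.0, -0.18], [4.78, -3.15, 0.0, 0.0, 0.0, -22.0, -0.18], [5.15, -3.52, 0.0, 0.0, 0.0, -24.0, -0.18], [5.5, -3.91, 0.0, 0.0, 0.0, -26.0, -0.18], [5.84, -4.31, 0.0, 0.0, 0.0, -28.0, -0.18], [6.17, -4.72, 0.0, 0.0, 0.0, -30.0, -0.18], [6.48, -5.14, 0.0, 0.0, 0.0, -32.0, -0.18], [6.78, -5.57, 0.0, 0.0, 0.0, -34.0, -0.18], [7.06, -6.01, 0.0, 0.0, 0.0, -36.0, -0.18], [7.33, -6.46, 0.0, 0.0, 0.0, -38.0, -0.18], [7.58, -6.92, 0.0, 0.0, 0.0, -40.0, -0.18]]
```

servo_tool(increments=[[0.24,-0.1,0,0,0,-1,-0.18]])

```text
t: 10.2
ee_pos: [618.5, 260.6, 116.3]
orientation: [-2.626, -1.72, 0.005]
ft_force: [-6.9, 4.7, 4.2]
width: 35.7
grasp_force: 4.0
```

```bash
python3 -c "
from h import *
tan()"
```

```text
10.2 th 67.1 r 150.5 tang 8.23 rad 1.67 z 4.17 [0.9  1.31 0.05] 4.044220488358405
```

servo_tool(increments=[[0.24,-0.11,0,0,0,-1,-0.18]])

```text
t: 10.28
ee_pos: [620.5, 259.7, 116.3]
orientation: [-2.639, -1.698, 0.005]
ft_force: [-7.9, 5.6, 3.6]
width: 35.6
grasp_force: 4.1
```

```bash
python3 -c "
from h import *
tan()"
```

```text
10.28 th 66.3 r 150.4 tang 9.52 rad 1.97 z 3.63 [0.92 1.29 0.03] 4.067742558181635
```

servo_tool(increments=[[0.24,-0.11,0,0,0,-1,-0.18]])

```text
t: 10.37
ee_pos: [622.7, 258.7, 116.3]
orientation: [-2.654, -1.676, 0.005]
ft_force: [-6.4, 4.6, 3.7]
width: 35.9
grasp_force: 4.1
```

```bash
python3 -c "
from h import *
tan()"
```

```text
10.37 th 65.4 r 150.4 tang 7.73 rad 1.52 z 3.68 [0.9  1.28 0.04] 4.091632890631445
```

servo_tool(increments=[[0.24,-0.11,0,0,0,-1,-0.18]])

```text
t: 10.45
ee_pos: [625.1, 257.7, 116.3]
orientation: [-2.668, -1.653, 0.005]
ft_force: [-6.9, 4.8, 4.0]
width: 36.2
grasp_force: 4.1
```

```bash
python3 -c "
from h import *
tan()"
```

```text
10.45 th 64.4 r 150.5 tang 8.34 rad 1.35 z 4.02 [0.85 1.25 0.08] 4.118164020037511
```

servo_tool(increments=[[0.24,-0.12,0,0,0,-1,-0.18]])

```text
t: 10.53
ee_pos: [627.4, 256.5, 116.3]
orientation: [-2.683, -1.629, 0.005]
ft_force: [-7.4, 4.2, 4.0]
width: 36.2
grasp_force: 4.2
```

```bash
python3 -c "
from h import *
tan()"
```

```text
10.53 th 63.4 r 150.4 tang 8.51 rad 0.46 z 3.97 [0.92 1.28 0.04] 4.160197271994548
```

servo_tool(increments=[[0.23,-0.12,0,0,0,-1,-0.18]])

```text
t: 10.62
ee_pos: [629.7, 255.3, 116.3]
orientation: [-2.697, -1.606, 0.005]
ft_force: [-5.2, 5.4, 3.7]
width: 36.4
grasp_force: 4.2
```

```bash
python3 -c "
from h import *
tan()"
```

```text
10.62 th 62.4 r 150.4 tang 7.14 rad 2.40 z 3.69 [0.95 1.31 0.04] 4.202118035318563
```

servo_tool(increments=[[0.23,-0.12,0,0,0,-1,-0.18]])

```text
t: 10.7
ee_pos: [632.0, 254.1, 116.3]
orientation: [-2.711, -1.582, 0.005]
ft_force: [-6.7, 5.1, 4.3]
width: 36.4
grasp_force: 4.2
```

```bash
python3 -c "
from h import *
tan()"
```

```text
10.7 th 61.4 r 150.5 tang 8.35 rad 1.29 z 4.26 [0.91 1.3  0.07] 4.231382364523597
```

servo_tool(increments=[[0.23,-0.12,0,0,0,-1,-0.18]])

```text
t: 10.78
ee_pos: [634.2, 252.9, 116.3]
orientation: [-2.724, -1.559, 0.006]
ft_force: [-7.5, 4.7, 4.5]
width: 35.9
grasp_force: 4.3
```

```bash
python3 -c "
from h import *
tan()"
```

```text
10.78 th 60.4 r 150.5 tang 8.88 rad 0.41 z 4.55 [0.9  1.36 0.1 ] 4.256643367989454
```

servo_tool(increments=[[0.23,-0.13,0,0,0,-1,-0.18]])

```text
t: 10.87
ee_pos: [636.5, 251.6, 116.3]
orientation: [-2.738, -1.535, 0.006]
ft_force: [-7.3, 4.9, 4.2]
width: 35.8
grasp_force: 4.3
```

```bash
python3 -c "
from h import *
tan()"
```

```text
10.87 th 59.4 r 150.5 tang 8.74 rad 0.52 z 4.15 [0.92 1.33 0.08] 4.294167759362608
```

The push while moving averages about 8.9 N (8.7 from the force sensor, 9.2 from the pad reading). I stop here, centre the cage off the grip, and lift.

servo_tool(increments=[[-0.35,0.2,0,0,0,0,-0.18],[-0.68,0.39,0,0,0,0,-0.18],[-0.68,0.39,0,0,0,0,-0.12],[-0.68,0.39,0,0,0,0,-0.12],[-0.68,0.39,2,0,0,0,-0.12],[-0.68,0.39,4.5,0,0,0,-0.12],[-0.68,0.39,7.5,0,0,0,-0.12],[-0.68,0.39,10.5,0,0,0,-0.12],[-0.68,0.39,12,0,0,0,-0.12],[-0.68,0.39,12,0,0,0,-0.12]])

```text
t: 11.7
ee_pos: [634.6, 255.0, 241.6]
orientation: [2.737, 1.538, 0.014]
ft_force: [-0.4, -0.6, -0.5]
width: 38.7
grasp_force: 0.0
```

```bash
python3 - <<'E'
from h import *
print(ft(3),ctrl.get_obs()["ee_pos"])
t=cam("top");w=cam("wrist")
c=np.zeros((480,800,3),np.uint8);c[:,:480]=w["image"][:,80:560]
c[:240,480:]=cv2.resize(t["image"][150:270,190:350],(320,240),interpolation=cv2.INTER_CUBIC)
s=cam("scene")["image"];c[240:,480:]=cv2.resize(s[130:280,270:470],(320,240),interpolation=cv2.INTER_CUBIC)
cv2.imwrite("pics/c9.png",c[...,::-1])
E
```

```text
[-0.49  0.26 -0.37 -0.04  0.13 -0.01] [631.45548558 253.96461481 235.62336526]
```

View pics/c9.png

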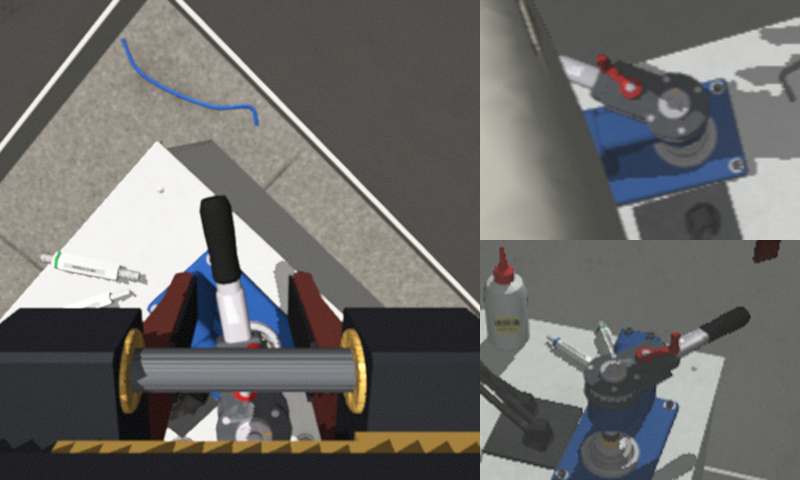

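The last picture shows the lever on tighten in every view, the handle free of the fingers, and the bystanders in place. I hand the job in.

```bash
python3 -c "
from workcell import ctrl
print(ctrl.close_job())"
```

```text
the job is handed in; nothing more can be done
None
```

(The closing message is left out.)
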